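# Wedge the counter's glass screen tight in its base channel

## Robot

A 6-joint arm with a two-finger parallel gripper is mounted at the origin on the work surface. World frame = base frame: x ahead of the robot, y to its left, z up, the work surface at z = 0. Lengths are in m, angles in rad, forces in N, time in s.
With the tool pointing down it reaches from about 0.375 to 0.9 m from the base axis. Payload 3.1 kg.
Tool frame: the origin (TCP) lies on the front face of the gripper's body, between the roots of the fingers; the fingertips stand 73 mm ahead of it and the grasp point (between the pads) lies 54 mm ahead of it (manip.tips_ahead is the distance from the TCP to the fingertips, in m); z points along the fingers, y is the line along which they close (so a half turn about z gives the same grasp; the last joint's range is limited). The gripper opens to 85 mm and grips with 20 to 120 N. Pads are 22 mm wide; open, the fingers measure 114 mm over their backs; the gripper's body (76 mm by 85 mm) begins 54 mm behind the grasp point. The pads swing forward as they close: fully open they stand 13 mm farther back than shut.
Start: joints at [-1.452, 0.527, 1.433, -0, 1.181, -0.178], TCP at [0.183, -0.598, 0.304] pointing down, gripper open.
Joint ranges: [-3.08, 3.08], [-0.75, 2.2], [0.22, 2.44], [-1.43, 4.57], [0, 2.65], [-2.85, 2.85]. Speed limits (rad/s): [2.79, 2.79, 3.14, 3.14, 3.14, 3.14].

## Interface

Orientations are given as a unit quaternion [x, y, z, w].
In Python, from station import sense, eyes, workorder, manip gives the robot as it stands.
- The arm moves only by the shell command python3 -m inch 'ROWS' [OPENING] [FORCE]. ROWS is JSON, a list of rows, each an object of numbers: "dx", "dy", "dz": the shift along the tool's x, y, z in cm; "wx", "wy", "wz": the turn, a rotation vector about the tool's x, y, z in degrees. In form: [{"dx": .., "dy": .., "dz": .., "wx": .., "wy": .., "wz": ..}, ...]. A call has 1 to 10 rows; each row shifts and turns the commanded pose from where the row before left it, along the tool's axes as they then stand; what a row does not reach is not made up. A row lasts 1/8 s, in which the tool goes at most 62.5 mm and 10.7 degrees, less where a joint would pass 70% of its speed; a pose out of reach is approached as far as the arm can. A call with a gripper value outside its range is refused whole. OPENING is the opening, from 0 (shut) to 1 (fully open), set as the call begins (- or left out, the last holds). The fingers move at their own pace and stop on an object; FORCE is the grip in N (left out, the last holds). Time passes only in rows, so rows that do not move let the fingers close. It gives the time, the measured TCP pose, the force, the opening and the grip force at its end, in the units of the state.
- sense(): the state, without advancing time (a new reading comes with each control period).
- eyes.snapshot(name): name is "scene" or "top"; returns the picture (400x640x3 uint8, red, green, blue); there is no depth.
- eyes.camera_params(name): a dict with "fx", "fy", "cx", "cy" (pixels), "rvec" (rotation vector, rad) and "tvec" (3), from world to camera coordinates, as OpenCV has them. Camera axes: x right, y down, z forward; pixel columns grow to the right and rows downward; lengths in m; the calibration is good to about 2 mm. A picture is of the moment at which its call begins. camera_params takes no time and is no camera call.
- workorder.sign_off(): hands the job in; it is judged then, once.
The state is a dict: "t": time; "q": joint angles; "qd": joint speeds; "tau": joint torques, N m; "tcp_pos": TCP position; "tool_rot": TCP orientation; "force": force on the tool from outside, world axes, zero at the start; "ft_torque": the same for the moment, N m; "finger_gap": opening from 0.0 (shut) to 1.0 (fully open); "gripper_force": force on a finger pad.
Only numpy, scipy, OpenCV 4.12 (cv2) and the standard library are available. Lean on these libraries where they do the work, as an engineer would, in place of code of your own. Each camera call takes 0.05 s, during which the arm holds its last target. There are 200 camera calls.

## Task

The glass screen of the repair counter stands loose in its base channel: slide the yellow wedge, thin end first, into the gap between the glass and the black shoe until it sits lightly hand-tight, and let go of it. Then tap it further in with a face of the mallet, in separate light taps with the mallet drawn back between them, until a tap no longer moves it forward and the glass is pressed fully tight. Do not touch the glass with mallet or gripper, do not force the wedge, lay the mallet back down on the bench clear of the screen's foot, and leave the can, phone and screwdriver alone.

Things in the scene. Friction and masses are not known exactly. Their poses are not given: they have to be found in the camera images.
- slot (a point): Mouth of the wedge gap, on the base plate's top (6 mm above bench), under the vertical end edge of the glass, on its face. Fixed. y: the way the wedge is driven; x: from gap into glass; z up. A fixed black shoe at the gap's other side slopes 1:8 like the wedge: the gap is 11.6 mm wide where the shoe begins, and narrows. The shoe begins anywhere from y 0 to 24 mm: not measured.
- channel (a point): Middle of the top of the channel's near wall (slot axes; 36 mm above bench; at slot x -34.5, y 150 mm). Aluminium walls, 7 mm thick, stand on the base plate over slot y 0 to 300 mm, at slot x -38 to -31 and 15 to 22 mm. The black shoe, 28 mm high, is fixed inside this wall near the mouth.
- apron (a point): Centre of the bare flat part of the foot's base plate in front of the mouth (slot axes; slot y -55 mm), its top 6 mm above the bench. Plate 100 mm wide; this part runs 110 mm along y. Only 3.5 mm bolt heads stand on it, at slot x -42 and 36, y -90 mm. The wedge rests and slides on it.
- glass_edge (a point): Centre of the vertical end edge of the clear glass pane (green edge), 115 mm above bench. Pane 8 mm thick, 210 mm high, 300 mm long (slot y 0 to 300). It can only slide in the slot's +x, 2.5 mm against a rubber gasket (6 N per mm), then is hard up: fully tight. This point: slot x 4 mm when loose, 6.5 mm when tight. Blows over 35 N can crack it.
- wedge_tail (a point): Centre, half-way up, of the parallel tail of the loose yellow nylon wedge, standing on its edge: 28 mm high, 125 long, 60 g. y: towards the thin end; x: towards its flat side, which goes against the glass. Tail 18 mm thick (x), 45 long; the butt to strike is at y -22.5. Hand-tight it stands at slot y -73 to -49 mm, driven home 20 mm further; the last part takes some 10 to 18 N.
- wedge_tip (a point): Middle of the wedge's thin end, 8 mm thick, 28 mm high; 102.5 mm ahead of wedge_tail along y and 5 mm to its x. From the tail to here the side away from x slopes 1:8 over 80 mm; the flat side is straight. The driven wedge stays put by friction.
- mallet_grip (a point): Point on the wooden handle of the loose mallet, 45 mm behind the head's axis, mid-thickness. x: from handle to head; y: along the head; z up. It lies on the bench on its side, level, this point 17 mm up. The handle here is 20 mm wide (y), 22 high; from 50 to 160 mm farther back a black rubber grip 26 wide, 34 high. Mallet about 220 g.
- mallet_head (a point): Centre of the mallet's head, axes as mallet_grip, 45 mm ahead of it along x, 17 mm above the bench as it lies. The head is a cylinder along y, 34 mm across, 74 mm long over its two flat white nylon faces (y -37 and 37 mm).
- can_center (a point): Centre of the green spray can, 60 mm across, 150 mm high, standing; leave it alone.
- phone: Black phone lying flat, 74 x 155 x 9 mm, origin at the centre of its underside; leave it alone.
- screwdriver_grip (a point): Middle of the orange handle of a screwdriver lying on the bench; leave it alone.
There are look-alikes about, which are no part of the job. Several things look just like the part that bears wedge_tail: the one meant starts nearest to the robot's base. Leave any red look-alike of the part that bears mallet_grip alone.

How it is judged:
On the way, in this order (a step that is already met when the one before it is completed fails the run):
1. the wedge stands in the gap, thin end at least 20 mm in, upright and let go (y of wedge_tail in the frame of slot between -0.0825 and 0 m and x of wedge_tail in the frame of slot between -0.016 and -0.003 m and z of wedge_tail in the frame of slot below 0.018 m and angle between the y axis of wedge_tail and the y axis of slot, either way round below 0.12 rad and contact force between the fingers and wedge below 0.1 N), for 0.2 s.
2. the mallet taps the wedge (contact force between mallet and wedge above 2 N).
3. the mallet is drawn back off the wedge (contact force between mallet and wedge below 0.05 N), for 0.1 s.
4. a further tap lands with the glass pressed fully tight (contact force between mallet and wedge above 5 N and x of glass_edge in the frame of slot above 0.0062 m).
At the end, for the whole second after the job is handed in: The glass is pressed at least 2.2 of its 2.5 mm against the gasket and the wedge holds it with more than 16 N, flat on the base plate, in line and still; the mallet lies at rest on the bench, touching neither foot nor wedge (x of glass_edge in the frame of slot above 0.0062 m and contact force between wedge and glass above 16 N and z of wedge_tail in the frame of slot below 0.018 m and angle between the y axis of wedge_tail and the y axis of slot, either way round below 0.06 rad and linear speed of wedge below 0.01 m/s and height (world z) of mallet_head below 0.021 m and height (world z) of mallet_grip below 0.024 m and linear speed of mallet below 0.02 m/s and contact force between mallet and foot below 0.05 N and contact force between mallet and wedge below 0.05 N).
It fails at once if the mallet or the gripper strikes the glass (contact force between mallet and glass above 1 N or contact force between any of the fingers, the arm and glass above 2 N).
It fails at once if the wedge is forced: a blow of more than 35 N (contact force between mallet and wedge above 35 N).
It fails at once if the wedge is overdriven: it squeezes the glass with more than 60 N (contact force between wedge and glass above 60 N).
It fails at once if the wedge is driven tight by the gripper in place of the mallet (contact force between the fingers and wedge above 1 N and x of glass_edge in the frame of slot above 0.006 m).
It fails at once if the can, the phone or the screwdriver is moved more than 20 mm (distance of any of can_center, phone, screwdriver_grip from where it was at the start of the episode above 0.02 m).
It also fails if it takes over 72 s, if anything falls off the work surface, if the arm or the gripper's body presses on something with over 40 N, if the wrist force passes 120 N, or if a joint passes its speed limit or range.

## Working session

There is one attempt and no reset: what is moved stays moved. The work goes in short steps, Python scripts to look and compute and a shell command to move; the robot and the scene stay as the last step left them, time stands still between calls to the robot, and variables do not carry over. Pictures are saved under pics/ and viewed, at most 10 in all, crops included, and the job is handed in when it is done.

```bash
ls; mkdir -p pics
python3 - <<'E'
from station import sense, eyes, workorder, manip
import cv2
s=sense(); print(s)
for n in ("scene","top"):
    im=eyes.snapshot(n); cv2.imwrite(f"pics/{n}0.png",im[...,::-1]); print(eyes.camera_params(n))
E
```

```text
pics
{'t': 0.0, 'q': array([-1.45251390e+00,  5.28481828e-01,  1.43388652e+00,  1.18101349e-05,
        1.18139395e+00, -1.78540616e-01]), 'qd': array([ 0.00029048,  0.00023473, -0.00179818, -0.00099911,  0.0002554 ,
        0.00119043]), 'tau': array([ 1.86255231e-03, -4.42346871e+01, -1.78021735e+01,  3.14164413e-05,
        8.22048343e-03,  8.06831082e-06]), 'tcp_pos': array([ 0.18274249, -0.5971111 ,  0.30292884]), 'tool_rot': array([ 9.89006960e-01,  1.47864995e-01,  3.81379002e-05, -1.08416730e-03]), 'force': array([-1.12221633, -0.45637116,  0.50477245]), 'ft_torque': array([ 0.02150348, -0.02293728, -0.00493411]), 'gripper_force': 0.0, 'finger_gap': 0.9998006571140281}
{'fx': 469.38612451052063, 'fy': 469.38612451052063, 'cx': 317.31560163670736, 'cy': 194.54682189169725, 'rvec': array([ 1.89699406,  1.76810046, -0.61981689]), 'tvec': array([-0.02962481, -0.38576162,  1.65019631])}
{'fx': 367.121658599588, 'fy': 367.121658599588, 'cx': 325.3960128462291, 'cy': 199.68571835616044, 'rvec': array([ 2.13274147, -2.15919758,  0.13277669]), 'tvec': array([-0.00369137,  0.56598055,  0.9637628 ])}
```

View pics/scene0.png

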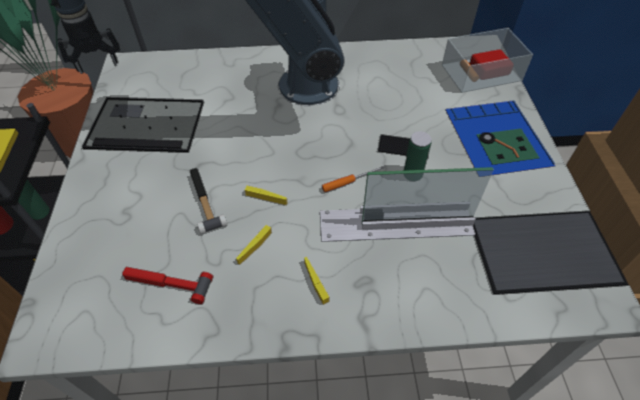

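View pics/top0.png

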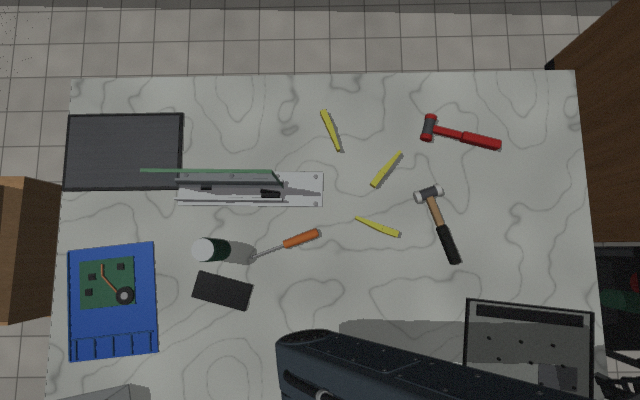

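```bash
cat > h.py <<'E'
import numpy as np, cv2
from station import sense, eyes, workorder, manip
from scipy.spatial.transform import Rotation as R
def cam(n):
    p=eyes.camera_params(n); K=np.array([[p['fx'],0,p['cx']],[0,p['fy'],p['cy']],[0,0,1]])
    return K,R.from_rotvec(p['rvec']).as_matrix(),np.array(p['tvec'])
def ray(n,uv):
    K,r,t=cam(n); return -r.T@t, r.T@np.linalg.inv(K)@np.array([uv[0],uv[1],1.])
def plane(n,uv,z):
    c,d=ray(n,uv); return c+d*(z-c[2])/d[2]
def proj(n,P):
    K,r,t=cam(n); q=K@(r@np.array(P)+t); return q[:2]/q[2]
def hsv(im): return cv2.cvtColor(im,cv2.COLOR_RGB2HSV)
def yellow(im): return cv2.inRange(hsv(im),(22,110,70),(36,255,255))
E
python3 - <<'E'
from h import *
t=cv2.imread('pics/top0.png'); s=cv2.imread('pics/scene0.png')
a=cv2.resize(t[150:220,130:335],None,fx=3.9,fy=3.9,interpolation=cv2.INTER_CUBIC)
b=cv2.resize(s[160:250,310:500],None,fx=3.4,fy=3.4,interpolation=cv2.INTER_CUBIC)
b=cv2.copyMakeBorder(b,0,0,0,a.shape[1]-b.shape[1],0)
cv2.imwrite('pics/c1.png',np.vstack([a,b])); print(a.shape,b.shape)
for n,im in (('top',t),('scene',s)):
    m=yellow(im[...,::-1]); 
    for c in cv2.findContours(m,0,2)[0]:
        if cv2.contourArea(c)<60: continue
        r=cv2.minAreaRect(c); bp=cv2.boxPoints(r); print(n,r,[plane(n,p,.028).round(3)[:2].tolist() for p in bp])
E
```

```text
(273, 800, 3) (306, 800, 3)
top ((376.0255126953125, 226.42918395996094), (45.95294189453125, 6.812025547027588), 19.798877716064453) [[0.505, -0.086], [0.523, -0.093], [0.479, -0.209], [0.461, -0.202]]
top ((385.05999755859375, 167.9199981689453), (6.0, 45.0), 36.869895935058594) [[0.609, -0.132], [0.711, -0.211], [0.7, -0.224], [0.599, -0.145]]
top ((330.98455810546875, 129.8402099609375), (44.37063217163086, 6.802819728851318), 66.03751373291016) [[0.823, 0.005], [0.831, -0.013], [0.711, -0.062], [0.703, -0.044]]
scene ((314.69427490234375, 279.9394836425781), (49.56119918823242, 8.300103187561035), 61.38954162597656) [[0.719, -0.064], [0.709, -0.045], [0.832, 0.005], [0.841, -0.013]]
scene ((253.62669372558594, 244.66062927246094), (9.081082344055176, 48.16336441040039), 42.273685455322266) [[0.705, -0.228], [0.602, -0.147], [0.623, -0.129], [0.724, -0.211]]
scene ((265.79412841796875, 194.82354736328125), (43.17134094238281, 9.45888900756836), 14.03624439239502) [[0.497, -0.21], [0.464, -0.205], [0.51, -0.087], [0.542, -0.094]]
scene ((8.499998092651367, 149.0), (16.999996185302734, 41.99999237060547), 0.0) [[0.353, -0.928], [0.171, -0.99], [0.175, -0.936], [0.356, -0.878]]
```

View pics/c1.png

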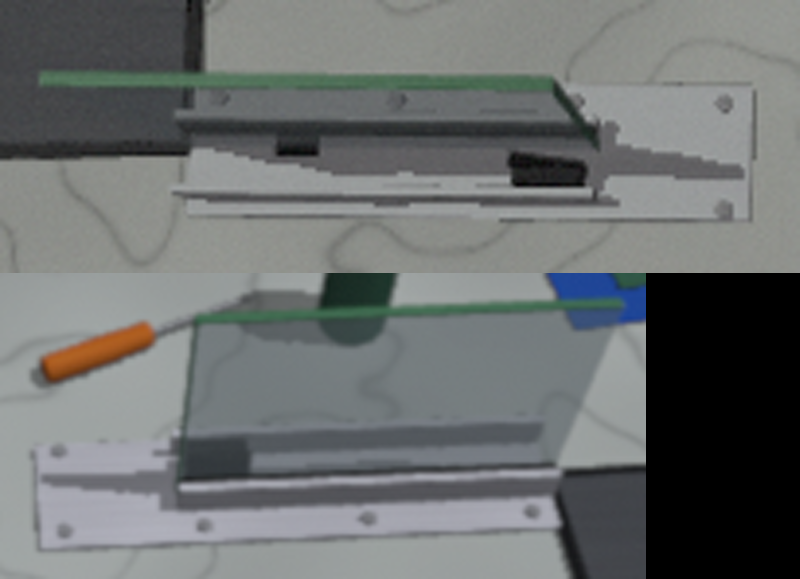

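Run:
```python
from h import *
T=lambda u,v:(130+u/3.902-.4,150+v/3.9-.4)
S=lambda u,v:(310+u/3.4-.4,160+(v-273)/3.4-.4)
for nm,n,uv,z in [('bolt+36','top',T(724,103),.009),('bolt-42','top',T(724,210),.009),('bolt-42','scene',S(58,451),.009),('bolt+36','scene',S(64,531),.009),
 ('nearR','top',T(751,220),.006),('farR','top',T(752,84),.006),('nearL','top',T(188,217),.006),
 ('farR','scene',S(40,549),.006),('nearR','scene',S(35,449),.006),('farL','scene',S(558,526),.006),
 ('glasstopend c','top',T(553,84),.22),('glasstopL c','top',T(40,78),.22),('glasstopend','scene',S(195,318),.22),('glasstopL','scene',S(622,303),.22),
 ('glassbot','top',T(598,147),.036),('wallnearend','top',T(596,191),.036),('wallnearL','top',T(174,190),.036),('wall far R','top',T(598,126),.036),('wall farL','top',T(176,114),.036),('shoe R','top',T(586,166),.034),('shoe topleft','top',T(510,153),.034),('walls-scene farR','scene',S(180,487),.036),('walls-scene farL','scene',S(558,467),.036)]:
    print(nm,n,plane(n,uv,z).round(4)[:2])
# handle / mallet masks
t=cv2.imread('pics/top0.png')[...,::-1]; h=hsv(t)
m=cv2.inRange(h,(5,70,60),(20,200,255)); m[:, :410]=0;m[:180]=0;m[270:]=0;m[:,480:]=0
for c in cv2.findContours(m,0,2)[0]:
    if cv2.contourArea(c)>30: r=cv2.minAreaRect(c); print('wood',r)
m=cv2.inRange(h,(0,0,0),(180,255,50)); m[:, :420]=0;m[:180]=0;m[270:]=0;m[:,470:]=0
for c in cv2.findContours(m,0,2)[0]:
    if cv2.contourArea(c)>30: r=cv2.minAreaRect(c); print('black',r)
im=cv2.resize(t[180:270,350:480],None,fx=6,fy=6,interpolation=cv2.INTER_CUBIC); cv2.imwrite('pics/c2.png',im[...,::-1])
```

```text
bolt+36 top [0.638  0.0179]
bolt-42 top [0.5596 0.0185]
bolt-42 scene [0.5612 0.0179]
bolt+36 scene [0.6387 0.0164]
nearR top [ 0.5525 -0.0007]
farR top [ 0.6525 -0.0025]
nearL top [0.5599 0.4071]
farR scene [ 0.652  -0.0034]
nearR scene [ 5.556e-01 -5.000e-04]
farL scene [0.6604 0.4036]
glasstopend c top [0.6078 0.1087]
glasstopL c top [0.6156 0.4077]
glasstopend scene [0.6072 0.1081]
glasstopL scene [0.6157 0.4062]
glassbot top [0.6022 0.106 ]
wallnearend top [0.5708 0.1073]
wallnearL top [0.5755 0.4053]
wall far R top [0.6172 0.1061]
wall farL top [0.63   0.4063]
shoe R top [0.589  0.1147]
shoe topleft top [0.5991 0.1686]
walls-scene farR scene [0.6222 0.1081]
walls-scene farL scene [0.625  0.4057]
wood ((434.55841064453125, 210.97610473632812), (30.83754539489746, 8.035431861877441), 67.7509765625)
black ((447.862060546875, 244.1551971435547), (41.78145217895508, 11.51310920715332), 68.19859313964844)
```

View pics/c2.png

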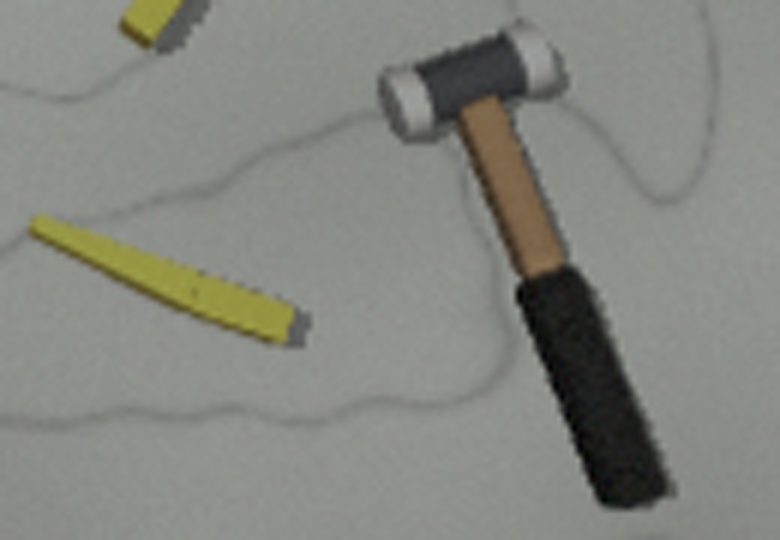

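```bash
cat >> h.py <<'E'
ya=0.024
SX=np.array([1,-ya,0]);SY=np.array([ya,1,0]);SO=np.array([.6042,.1078,.006])
def slot(x,y,z=0): return SO+SX*x+SY*y+np.array([0,0,z])
def inslot(P): d=np.array(P)-SO; return np.array([d@SX,d@SY,d[2]])
def go(P,yaw):
    "print tool-frame shift (cm, in present tool axes) and turn to bring TCP to P, tool down, tool-x yaw in deg"
    s=sense(); r=R.from_quat(s['tool_rot']); y=np.deg2rad(yaw)
    G=R.from_matrix(np.array([[np.cos(y),np.sin(y),0],[np.sin(y),-np.cos(y),0],[0,0,-1]]).T.T)
    d=r.inv().apply(np.array(P)-s['tcp_pos'])*100
    m=r.as_matrix(); print('tcp',s['tcp_pos'].round(4),'yaw',np.rad2deg(np.arctan2(m[1,0],m[0,0])).round(2),'d cm',d.round(2),'turn',np.rad2deg((r.inv()*G).as_rotvec()).round(2))
E
python3 - <<'E'
from h import *
C=lambda u,v:(350+u/6-.4,180+v/6-.4)
P=lambda u,v,z:plane('top',C(u,v),z)
tf,bf,bn=P(33,214,.028),P(297,310,.028),P(277,337,.028)
d=bf-tf; L=np.linalg.norm(d); d/=-L; n=np.array([d[1],-d[0],0])
print('L',L,'wyaw',np.rad2deg(np.arctan2(d[1],d[0])),'thick',np.linalg.norm(bf-bn))
tail=bf+d*.0225-n*.009; print('tail',tail)
a,b=P(481,100,.028),P(543,272,.028);c,e=P(548,275,.034),P(635,500,.034);hd=P(471,77,.034)
print(a,b,c,e,hd)
for p,q in((a,b),(c,e)): v=p-q; print(np.linalg.norm(v),np.rad2deg(np.arctan2(v[1],v[0])))
w=tail-d*.009; w[2]=.30
go(w,np.rad2deg(np.arctan2(d[1],d[0])))
E
```

```text
L 0.12684840764357153 wyaw 69.14684976855489 thick 0.015359750656548933
tail [ 0.4775945  -0.18573233  0.028     ]
[ 0.57299848 -0.29782227  0.028     ] [ 0.49383583 -0.32193092  0.028     ] [ 0.49207969 -0.32230658  0.034     ] [ 0.39169041 -0.35545563  0.034     ] [ 0.58281138 -0.29214726  0.034     ]
0.0827523478700158 16.937897484614766
0.10572069873348154 18.27348536179185
tcp [ 0.1827 -0.5972  0.303 ] yaw 17.0 d cm [ 39.67 -30.01   0.38] turn [ -0.09  -0.07 -52.14]
```

```bash
python3 -m inch '[{"dx":4.4,"dy":-3.33},{"dx":4.41,"dy":-3.33},{"dx":4.41,"dy":-3.33},{"dx":4.41,"dy":-3.33},{"dx":4.41,"dy":-3.34},{"dx":4.41,"dy":-3.34},{"dx":4.41,"dy":-3.34},{"dx":4.41,"dy":-3.33},{"dx":4.4,"dy":-3.33}]' 1 && python3 -m inch '[{"dz":3,"wz":-10.4},{"dz":3,"wz":-10.4},{"dz":3,"wz":-10.4},{"dz":3,"wz":-10.4},{"dz":3,"wz":-10.4},{},{}]' 0.5
python3 - <<'E'
from h import *
go([.4745,-.194,.075],69.1)
im=eyes.snapshot('scene'); cv2.imwrite('pics/s1.png',cv2.resize(im[130:230,180:340],None,fx=4,fy=4)[...,::-1])
E
```

```text
tcp [ 0.1827 -0.5972  0.303 ] yaw 17.0 d cm [ 39.68 -29.98  22.88] turn [ -0.09  -0.07 -52.1 ]invalid input at $[0]: expected keys dx, dy, dz, wx, wy, wz
```

View pics/s1.png

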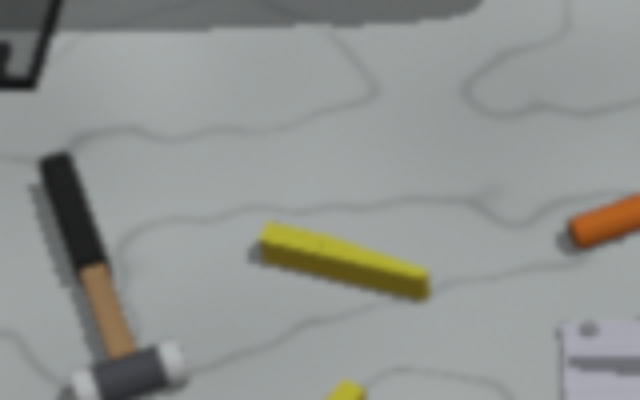

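All keys are required in each row, so the arm hasn't moved. The picture shows the wedge on its edge, butt at about (265,245) in the crop and thin end at (425,285).

```bash
python3 -m inch '[{"dx":4.4,"dy":-3.33,"dz":0,"wx":0,"wy":0,"wz":0},{"dx":4.4,"dy":-3.33,"dz":0,"wx":0,"wy":0,"wz":0},{"dx":4.4,"dy":-3.33,"dz":0,"wx":0,"wy":0,"wz":0},{"dx":4.4,"dy":-3.33,"dz":0,"wx":0,"wy":0,"wz":0},{"dx":4.4,"dy":-3.33,"dz":0,"wx":0,"wy":0,"wz":0},{"dx":4.4,"dy":-3.33,"dz":0,"wx":0,"wy":0,"wz":0},{"dx":4.4,"dy":-3.33,"dz":0,"wx":0,"wy":0,"wz":0},{"dx":4.4,"dy":-3.33,"dz":0,"wx":0,"wy":0,"wz":0},{"dx":4.4,"dy":-3.33,"dz":0,"wx":0,"wy":0,"wz":0}]' 0.6 && python3 -m inch '[{"dx":0,"dy":0,"dz":3,"wx":0,"wy":0,"wz":-10.4},{"dx":0,"dy":0,"dz":3,"wx":0,"wy":0,"wz":-10.4},{"dx":0,"dy":0,"dz":3,"wx":0,"wy":0,"wz":-10.4},{"dx":0,"dy":0,"dz":3,"wx":0,"wy":0,"wz":-10.4},{"dx":0,"dy":0,"dz":3,"wx":0,"wy":0,"wz":-10.4},{"dx":0,"dy":0,"dz":0,"wx":0,"wy":0,"wz":0}]'
python3 - <<'E'
from h import *
go([.4745,-.194,.075],69.1)
for n in ('scene','top'):
    im=eyes.snapshot(n); cv2.imwrite(f'pics/{n}1.png',im[...,::-1])
a=cv2.imread('pics/scene1.png')[100:240,180:340]; b=cv2.imread('pics/top1.png')[160:300,320:480]
cv2.imwrite('pics/s2.png',cv2.resize(np.hstack([a,b]),None,fx=2.5,fy=2.5))
E
```

```text
t: 1.27
tcp_pos: [0.4747, -0.1936, 0.3038]
tool_rot: [0.989, 0.148, 0.0, 0.0]
force: [0.7, -0.1, 2.2]
finger_gap: 0.601
gripper_force: 0.0
t: 2.02
tcp_pos: [0.4727, -0.1945, 0.1521]
tool_rot: [0.825, 0.566, -0.001, -0.003]
force: [0.4, -0.1, -0.4]
finger_gap: 0.6
gripper_force: 0.0
tcp [ 0.4727 -0.1945  0.1521] yaw 68.88 d cm [0.1  0.19 7.7 ] turn [-0.31 -0.08 -0.22]
```

View pics/s2.png

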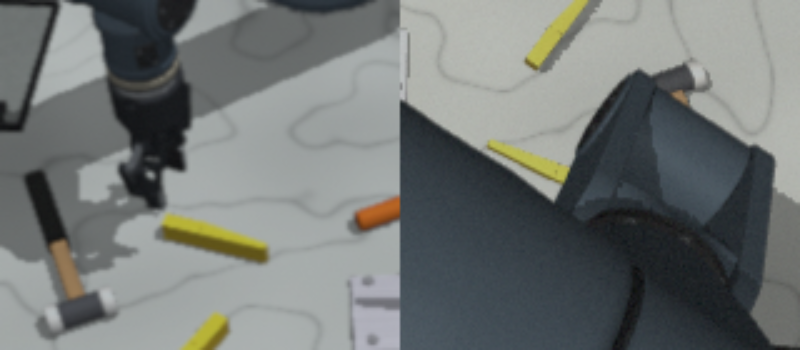

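The gripper is above the wedge's butt (crop (150,200)). I'll descend and grip.

```bash
python3 -m inch '[{"dx":0.1,"dy":0.2,"dz":3,"wx":0,"wy":0,"wz":0},{"dx":0,"dy":0,"dz":2.5,"wx":0,"wy":0,"wz":0},{"dx":0,"dy":0,"dz":2.1,"wx":0,"wy":0,"wz":0},{"dx":0,"dy":0,"dz":0,"wx":0.3,"wy":0,"wz":0}]' && python3 -m inch '[{"dx":0,"dy":0,"dz":0,"wx":0,"wy":0,"wz":0},{"dx":0,"dy":0,"dz":0,"wx":0,"wy":0,"wz":0},{"dx":0,"dy":0,"dz":0,"wx":0,"wy":0,"wz":0},{"dx":0,"dy":0,"dz":0,"wx":0,"wy":0,"wz":0},{"dx":0,"dy":0,"dz":0,"wx":0,"wy":0,"wz":0}]' 0 40
```

```text
t: 2.62
tcp_pos: [0.4762, -0.1951, 0.0781]
tool_rot: [0.825, 0.566, -0.002, -0.002]
force: [0.7, -0.4, 0.3]
finger_gap: 0.602
gripper_force: 0.0
t: 3.25
tcp_pos: [0.4767, -0.1954, 0.0793]
tool_rot: [0.824, 0.566, -0.001, -0.001]
force: [0.3, 0.1, 6.2]
finger_gap: 0.2
gripper_force: 41.9
```

```bash
python3 -m inch '[{"dx":0,"dy":0,"dz":-2.5,"wx":0,"wy":0,"wz":0},{"dx":0,"dy":0,"dz":-3,"wx":0,"wy":0,"wz":0},{"dx":4.1,"dy":0.85,"dz":0,"wx":0,"wy":0,"wz":0},{"dx":4.1,"dy":0.85,"dz":0,"wx":0,"wy":0,"wz":0},{"dx":4.1,"dy":0.85,"dz":0,"wx":0,"wy":0,"wz":0},{"dx":4.1,"dy":0.85,"dz":0,"wx":0,"wy":0,"wz":0},{"dx":4.1,"dy":0.85,"dz":0,"wx":0,"wy":0,"wz":0},{"dx":0,"dy":0,"dz":0,"wx":0,"wy":0,"wz":-9.8},{"dx":0,"dy":0,"dz":0,"wx":0,"wy":0,"wz":-9.8},{"dx":0,"dy":0,"dz":0,"wx":0,"wy":0,"wz":0}]'
python3 - <<'E'
from h import *
P=slot(-.0105,-.126); P[2]=.095; go(P,90-np.rad2deg(ya)); s=sense(); print(inslot(s['tcp_pos']))
a=eyes.snapshot('scene'); b=eyes.snapshot('top')
for n,im in(('scene',a),('top',b)):
    for c in cv2.findContours(yellow(im),0,2)[0]:
        if cv2.contourArea(c)>40: print(n,cv2.minAreaRect(c))
def f(im,u,v,k): return cv2.resize(im[v:v+300//k,u:u+800//k],(800,300),interpolation=cv2.INTER_CUBIC)
cv2.imwrite('pics/s3.png',np.vstack([f(a,240,150,4),f(b,210,140,4)])[...,::-1])
E
```

```text
t: 4.5
tcp_pos: [0.5893, -0.0187, 0.1329]
tool_rot: [0.716, 0.698, -0.001, -0.002]
force: [0.1, -0.5, -0.2]
finger_gap: 0.199
gripper_force: 41.0
tcp [ 0.5893 -0.0187  0.1329] yaw 88.51 d cm [0.07 0.15 3.79] turn [-0.28 -0.1  -0.12]
[-0.01185977 -0.12682243  0.12692584]
scene ((314.69427490234375, 279.9394836425781), (49.56119918823242, 8.300103187561035), 61.38954162597656)
scene ((253.6732940673828, 244.6507110595703), (9.481782913208008, 48.26194381713867), 41.00908279418945)
scene ((337.0, 208.0), (10.0, 38.0), 90.0)
scene ((8.5, 149.5), (43.0, 17.0), 90.0)
top ((385.05999755859375, 167.9199981689453), (6.0, 45.0), 36.869895935058594)
top ((329.7474365234375, 127.05670166015625), (37.669342041015625, 6.802819728851318), 66.03751373291016)
```

View pics/s3.png

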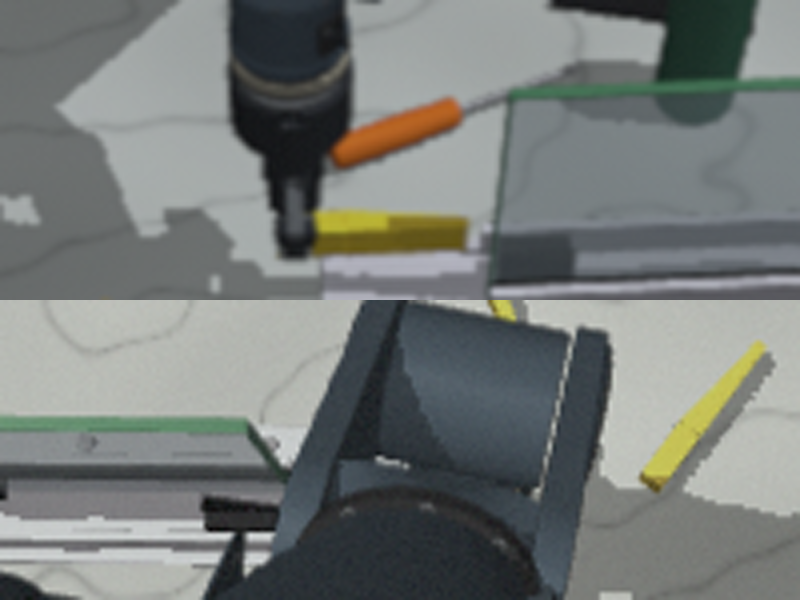

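Run:
```python
from h import *
a=eyes.snapshot('scene'); s=sense(); zt=s['tcp_pos'][2]-.0513
c=a[190:222,312:364]; cv2.imwrite('pics/s4.png',cv2.resize(c,None,fx=15,fy=15,interpolation=cv2.INTER_NEAREST)[...,::-1])
print(inslot(plane('scene',(356.4,204.4),zt)), 'expected tip slot', inslot(s['tcp_pos'])+[.009,.009+.1025,0])
print(proj('scene',slot(0,0,.03)),proj('top',slot(0,0,.03)))
```

```text
[-0.00872588 -0.01560548  0.07553766] expected tip slot [-0.00279334 -0.01575187  0.12683766]
[361.57149172 217.01396104] [282.22152933 186.57197864]
```

View pics/s4.png

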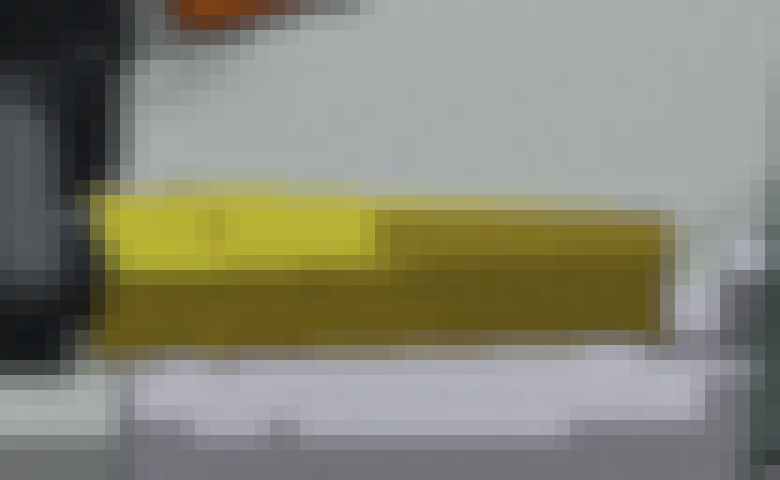

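Run:
```python
from h import *
s=sense(); zt=s['tcp_pos'][2]-.0513
print(inslot(s['tcp_pos']))
for uv,z in (((356,207),zt),((356,212.2),zt-.028),((320,207.7),zt),((320,213.2),zt-.028)): print(inslot(plane('scene',uv,z))*1000)
```

```text
[-0.01179334 -0.12725187  0.12683766]
[ -0.37531536 -17.43748823  75.53766284]
[ -3.93262261 -15.53292459  47.53766284]
[  -2.77430526 -110.82879911   75.53766284]
[  -5.40750774 -110.83122944   47.53766284]
```

```bash
python3 -m inch '[{"dx":0,"dy":0.1,"dz":2,"wx":0,"wy":0,"wz":0},{"dx":0,"dy":0,"dz":2,"wx":0,"wy":0,"wz":0},{"dx":0,"dy":0,"dz":0.5,"wx":0,"wy":0,"wz":0},{"dx":0,"dy":0,"dz":0,"wx":0,"wy":0,"wz":0},{"dx":0,"dy":0,"dz":0,"wx":0,"wy":0,"wz":0}]'
python3 - <<'E'
from h import *
s=sense(); print(inslot(s['tcp_pos'])*1000)
a=eyes.snapshot('scene'); b=eyes.snapshot('top')
f=lambda im,u,v:cv2.resize(im[v:v+30,u:u+80],(800,300),interpolation=cv2.INTER_CUBIC)
cv2.imwrite('pics/s5.png',np.vstack([f(a,315,200),f(b,240,172)])[...,::-1])
x=inslot(s['tcp_pos'])[0]+.009; y=inslot(s['tcp_pos'])[1]+.1115; z=s['tcp_pos'][2]-.0513-.006
for q in (slot(x,y,z),slot(0,0,.03),slot(8,0,.03)*0+slot(.008,0,.03),slot(.008,0,.1),slot(0,0,.1)): print((proj('scene',q)-[315,200])*10)
E
```

```text
t: 5.28
tcp_pos: [0.5906, -0.019, 0.088]
tool_rot: [0.716, 0.698, -0.001, -0.002]
force: [0.4, 0.1, -0.7]
finger_gap: 0.2
gripper_force: 41.0
[ -10.57587592 -127.13607296   81.97531247]
[406.88179135 166.23122353]
[465.71491722 170.13961039]
[468.76351408 194.67814359]
[486.86260325  36.35636868]
[483.59932439  11.34155124]
```

View pics/s5.png

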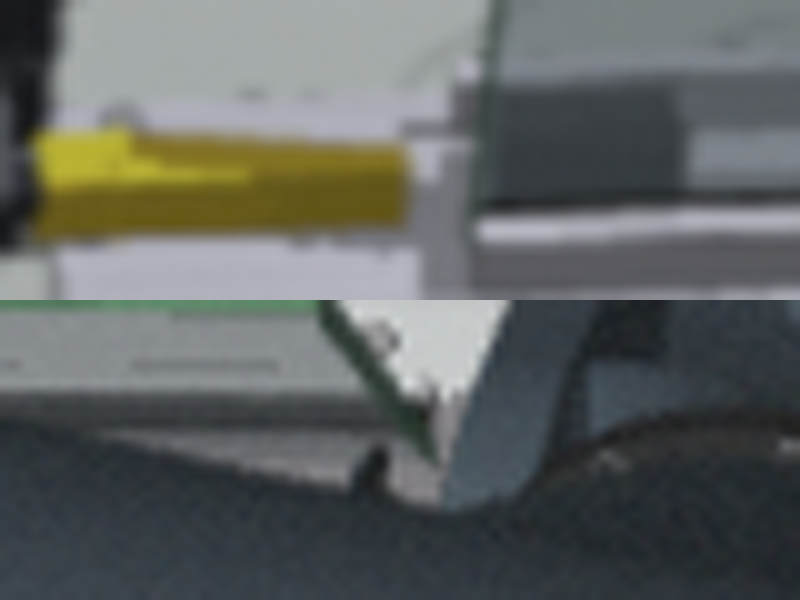

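```bash
python3 -m inch '[{"dx":0,"dy":-0.1,"dz":0.2,"wx":0,"wy":0,"wz":0},{"dx":0.6,"dy":0,"dz":0,"wx":0,"wy":0,"wz":0},{"dx":0.5,"dy":0,"dz":0,"wx":0,"wy":0,"wz":0},{"dx":0.2,"dy":0,"dz":0,"wx":0,"wy":0,"wz":0}]'; python3 -m inch '[{"dx":0.3,"dy":0,"dz":0,"wx":0,"wy":0,"wz":0},{"dx":0.3,"dy":0,"dz":0,"wx":0,"wy":0,"wz":0}]'; python3 -m inch '[{"dx":0.3,"dy":0,"dz":0,"wx":0,"wy":0,"wz":0}]'
```

```text
t: 5.88
tcp_pos: [0.5895, -0.0053, 0.0857]
tool_rot: [0.715, 0.699, -0.001, -0.002]
force: [-0.2, -0.4, -0.5]
finger_gap: 0.203
gripper_force: 41.0
t: 6.12
tcp_pos: [0.5897, 0.0003, 0.0857]
tool_rot: [0.716, 0.698, -0.001, -0.002]
force: [0.3, -0.1, -1.2]
finger_gap: 0.202
gripper_force: 41.0
t: 6.25
tcp_pos: [0.5898, 0.0033, 0.0857]
tool_rot: [0.716, 0.698, -0.001, -0.002]
force: [0.7, 0.5, -1.4]
finger_gap: 0.199
gripper_force: 41.0
```

```bash
for i in 1; do :; done; python3 -m inch '[{"dx":0.3,"dy":0,"dz":0,"wx":0,"wy":0,"wz":0},{"dx":0.3,"dy":0,"dz":0,"wx":0,"wy":0,"wz":0}]'; python3 -m inch '[{"dx":0.3,"dy":0,"dz":0,"wx":0,"wy":0,"wz":0},{"dx":0.3,"dy":0,"dz":0,"wx":0,"wy":0,"wz":0}]'
```

```text
t: 6.5
tcp_pos: [0.5899, 0.0093, 0.0858]
tool_rot: [0.716, 0.698, -0.001, -0.002]
force: [-0.0, 0.2, -1.4]
finger_gap: 0.198
gripper_force: 41.0
t: 6.75
tcp_pos: [0.5904, 0.0152, 0.0859]
tool_rot: [0.716, 0.698, -0.001, -0.002]
force: [0.7, -0.4, 0.0]
finger_gap: 0.202
gripper_force: 41.0
```

```bash
python3 -m inch '[{"dx":0.3,"dy":0,"dz":0,"wx":0,"wy":0,"wz":0},{"dx":0.3,"dy":0,"dz":0,"wx":0,"wy":0,"wz":0}]'; python3 -m inch '[{"dx":0.2,"dy":0,"dz":0,"wx":0,"wy":0,"wz":0},{"dx":0.2,"dy":0,"dz":0,"wx":0,"wy":0,"wz":0}]'
```

```text
t: 7.0
tcp_pos: [0.591, 0.0211, 0.086]
tool_rot: [0.716, 0.698, -0.0, -0.002]
force: [2.1, -0.6, -0.4]
finger_gap: 0.202
gripper_force: 41.0
t: 7.25
tcp_pos: [0.5914, 0.025, 0.0861]
tool_rot: [0.716, 0.698, -0.0, -0.001]
force: [3.6, -1.3, -1.5]
finger_gap: 0.205
gripper_force: 41.0
```

```bash
python3 -m inch '[{"dx":0.2,"dy":0,"dz":0,"wx":0,"wy":0,"wz":0},{"dx":0.2,"dy":0,"dz":0,"wx":0,"wy":0,"wz":0}]'
```

```text
t: 7.5
tcp_pos: [0.5917, 0.0288, 0.0861]
tool_rot: [0.716, 0.698, -0.0, -0.001]
force: [5.6, -2.7, -0.5]
finger_gap: 0.2
gripper_force: 41.1
```

```bash
python3 -m inch '[{"dx":0,"dy":0.1,"dz":0,"wx":0,"wy":0,"wz":0},{"dx":0,"dy":0,"dz":0,"wx":0,"wy":0,"wz":0}]'
```

```text
t: 7.75
tcp_pos: [0.592, 0.0291, 0.086]
tool_rot: [0.716, 0.698, -0.001, -0.002]
force: [4.2, -2.9, -0.2]
finger_gap: 0.201
gripper_force: 41.1
```

```bash
python3 -m inch '[{"dx":0,"dy":0.15,"dz":0,"wx":0,"wy":0,"wz":0},{"dx":0,"dy":0,"dz":0,"wx":0,"wy":0,"wz":0}]';  python3 -m inch '[{"dx":0.2,"dy":0.05,"dz":0,"wx":0,"wy":0,"wz":0},{"dx":0.2,"dy":0.05,"dz":0,"wx":0,"wy":0,"wz":0},{"dx":0,"dy":0,"dz":0,"wx":0,"wy":0,"wz":0}]'
```

```text
t: 8.0
tcp_pos: [0.5924, 0.0292, 0.0856]
tool_rot: [0.716, 0.699, -0.001, -0.003]
force: [3.0, -1.3, -0.5]
finger_gap: 0.201
gripper_force: 41.1
t: 8.38
tcp_pos: [0.5933, 0.0335, 0.0855]
tool_rot: [0.715, 0.699, -0.002, -0.003]
force: [1.5, -0.6, -0.4]
finger_gap: 0.198
gripper_force: 41.0
```

```bash
python3 -m inch '[{"dx":0.2,"dy":0.03,"dz":0,"wx":0,"wy":0,"wz":0},{"dx":0.2,"dy":0.03,"dz":0,"wx":0,"wy":0,"wz":0},{"dx":0,"dy":0,"dz":0,"wx":0,"wy":0,"wz":0}]'
```

```text
t: 8.75
tcp_pos: [0.594, 0.0372, 0.0855]
tool_rot: [0.715, 0.699, -0.002, -0.003]
force: [-0.1, -0.0, -2.0]
finger_gap: 0.202
gripper_force: 41.0
```

```bash
python3 -m inch '[{"dx":0.2,"dy":0.03,"dz":0,"wx":0,"wy":0,"wz":0},{"dx":0,"dy":0,"dz":0,"wx":0,"wy":0,"wz":0}]'
```

```text
t: 9.0
tcp_pos: [0.5943, 0.0391, 0.0856]
tool_rot: [0.716, 0.699, -0.002, -0.003]
force: [-1.3, -2.0, -1.4]
finger_gap: 0.199
gripper_force: 41.0
```

```bash
python3 -m inch '[{"dx":0.2,"dy":0.03,"dz":0,"wx":0,"wy":0,"wz":0},{"dx":0,"dy":0,"dz":0,"wx":0,"wy":0,"wz":0}]'
```

```text
t: 9.25
tcp_pos: [0.5947, 0.0411, 0.0856]
tool_rot: [0.716, 0.699, -0.002, -0.003]
force: [-2.7, -3.3, -1.7]
finger_gap: 0.2
gripper_force: 41.0
```

```bash
python3 -m inch '[{"dx":0,"dy":-0.05,"dz":0,"wx":0,"wy":0,"wz":0},{"dx":0,"dy":0,"dz":0,"wx":0,"wy":0,"wz":0},{"dx":0,"dy":0,"dz":0,"wx":0,"wy":0,"wz":0},{"dx":0,"dy":0,"dz":0,"wx":0,"wy":0,"wz":0}]' 0.45; python3 -m inch '[{"dx":-0.5,"dy":0,"dz":-3,"wx":0,"wy":0,"wz":0},{"dx":-3,"dy":0,"dz":-5,"wx":0,"wy":0,"wz":0},{"dx":-6,"dy":0,"dz":0,"wx":0,"wy":0,"wz":0},{"dx":-6,"dy":0,"dz":0,"wx":0,"wy":0,"wz":0},{"dx":-6,"dy":0,"dz":0,"wx":0,"wy":0,"wz":0},{"dx":-6,"dy":0,"dz":0,"wx":0,"wy":0,"wz":0},{"dx":-6,"dy":-0.5,"dz":0,"wx":0,"wy":0,"wz":0}]'
python3 - <<'E'
from h import *
s=sense(); print(inslot(s['tcp_pos'])*1000)
a=eyes.snapshot('scene'); b=eyes.snapshot('top')
f=lambda im,u,v:cv2.resize(im[v:v+30,u:u+80],(800,300),interpolation=cv2.INTER_CUBIC)
cv2.imwrite('pics/s6.png',np.vstack([f(a,315,200),f(b,245,175)])[...,::-1])
for n,im in(('scene',a),('top',b)):
    for c in cv2.findContours(yellow(im),0,2)[0]:
        if cv2.contourArea(c)>30: r=cv2.minAreaRect(c); print(n,r,[(inslot(plane(n,p,.034))*1000).round(1)[:2].tolist() for p in cv2.boxPoints(r)])
hd=np.array([.5855,-.291,0]); m=np.deg2rad(17.7); P=hd-.045*np.array([np.cos(m),np.sin(m),0]); P[2]=.14; go(P,17.7)
E
```

```text
t: 9.75
tcp_pos: [0.5951, 0.0412, 0.0859]
tool_rot: [0.716, 0.698, -0.001, -0.002]
force: [-0.5, -0.8, 0.0]
finger_gap: 0.449
gripper_force: 0.0
t: 10.62
tcp_pos: [0.5822, -0.2959, 0.1653]
tool_rot: [0.716, 0.698, -0.001, -0.002]
force: [0.0, -0.4, -0.1]
finger_gap: 0.451
gripper_force: 0.0
[ -12.34069493 -404.25383633  159.33591318]
scene ((314.69427490234375, 279.9394836425781), (49.56119918823242, 8.300103187561035), 61.38954162597656) [[122.8, -169.1], [112.2, -150.6], [233.4, -97.9], [242.6, -115.7]]
scene ((253.62669372558594, 244.66062927246094), (9.081082344055176, 48.16336441040039), 42.273685455322266) [[112.7, -332.6], [8.0, -253.7], [28.4, -235.6], [131.0, -314.7]]
scene ((347.0, 218.5), (9.0, 30.0), 90.0) [[-15.2, -78.1], [-11.2, 2.4], [18.0, -0.6], [14.1, -80.0]]
scene ((8.5, 149.5), (43.0, 17.0), 90.0) [[-400.4, -1103.0], [-397.6, -1049.0], [-214.8, -985.5], [-217.4, -1035.4]]
top ((288.46044921875, 190.33145141601562), (45.186893463134766, 6.706686496734619), 2.7263107299804688) [[-17.0, 45.3], [1.7, 45.0], [-3.0, -79.8], [-21.6, -79.2]]
top ((394.5497741699219, 157.54525756835938), (3.699699878692627, 17.018619537353516), 42.273685455322266) [[70.8, -290.2], [107.0, -322.4], [100.0, -329.9], [63.8, -297.7]]
top ((331.0464172363281, 129.97938537597656), (44.06602478027344, 6.802819728851318), 66.03751373291016) [[218.0, -98.0], [226.3, -115.5], [109.3, -167.0], [101.2, -149.7]]
tcp [ 0.582  -0.3013  0.1657] yaw 88.22 d cm [-0.45 -3.92  2.57] turn [4.000e-02 1.900e-01 7.052e+01]
```

View pics/s6.png

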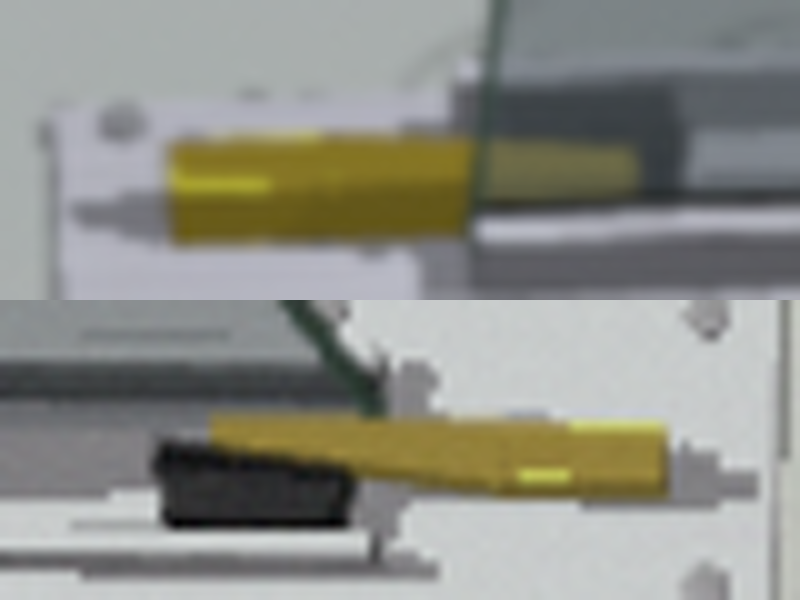

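```bash
python3 -m inch '[{"dx":-0.4,"dy":-3.9,"dz":0,"wx":0,"wy":0,"wz":0},{"dx":0,"dy":0,"dz":0.5,"wx":0,"wy":0,"wz":10},{"dx":0,"dy":0,"dz":0.5,"wx":0,"wy":0,"wz":10},{"dx":0,"dy":0,"dz":0.5,"wx":0,"wy":0,"wz":10},{"dx":0,"dy":0,"dz":0.5,"wx":0,"wy":0,"wz":10},{"dx":0,"dy":0,"dz":0.5,"wx":0,"wy":0,"wz":10},{"dx":0,"dy":0,"dz":0,"wx":0,"wy":0,"wz":10},{"dx":0,"dy":0,"dz":0,"wx":0,"wy":0,"wz":10.5},{"dx":0,"dy":0,"dz":0,"wx":0,"wy":0,"wz":0}]' 0.65;  python3 - <<'E'
from h import *
hd=np.array([.5855,-.291,0]); m=np.deg2rad(17.7); P=hd-.045*np.array([np.cos(m),np.sin(m),0]); P[2]=.08; go(P,17.7)
E
```

```text
t: 11.85
tcp_pos: [0.543, -0.2962, 0.1403]
tool_rot: [0.987, 0.159, -0.002, -0.002]
force: [-0.5, -0.8, 0.1]
finger_gap: 0.651
gripper_force: 0.0
tcp [ 0.543  -0.2962  0.1403] yaw 18.25 d cm [-0.27  0.82  6.03] turn [-0.22  0.24  0.55]
```

```bash
python3 -m inch '[{"dx":-0.27,"dy":0.82,"dz":0,"wx":0,"wy":0,"wz":-0.5},{"dx":0,"dy":0,"dz":2,"wx":0,"wy":0,"wz":0},{"dx":0,"dy":0,"dz":2,"wx":0,"wy":0,"wz":0},{"dx":0,"dy":0,"dz":2,"wx":0,"wy":0,"wz":0},{"dx":0,"dy":0,"dz":0,"wx":0,"wy":0,"wz":0}]'; python3 -m inch '[{"dx":0,"dy":0,"dz":0,"wx":0,"wy":0,"wz":0},{"dx":0,"dy":0,"dz":0,"wx":0,"wy":0,"wz":0},{"dx":0,"dy":0,"dz":0,"wx":0,"wy":0,"wz":0},{"dx":0,"dy":0,"dz":0,"wx":0,"wy":0,"wz":0},{"dx":0,"dy":0,"dz":0,"wx":0,"wy":0,"wz":0}]' 0 100
python3 - <<'E'
from h import *
P=slot(-.0105-.045,-.175); P[2]=.115; go(P,-np.rad2deg(ya))
E
```

```text
t: 12.48
tcp_pos: [0.5412, -0.3043, 0.0774]
tool_rot: [0.987, 0.162, -0.004, -0.003]
force: [-0.7, 0.5, -0.4]
finger_gap: 0.651
gripper_force: 0.0
t: 13.1
tcp_pos: [0.5432, -0.3059, 0.0814]
tool_rot: [0.987, 0.162, -0.002, -0.0]
force: [0.1, -0.0, 5.5]
finger_gap: 0.21
gripper_force: 99.4
tcp [ 0.5432 -0.3059  0.0814] yaw 18.61 d cm [  7.77 -22.71  -3.35] turn [-0.05  0.18 19.98]
```

```bash
python3 -m inch '[{"dx":0,"dy":0,"dz":-2,"wx":0,"wy":0,"wz":0},{"dx":0,"dy":0,"dz":-2.5,"wx":0,"wy":0,"wz":0},{"dx":1.55,"dy":-4.54,"dz":0,"wx":0,"wy":0,"wz":0},{"dx":1.55,"dy":-4.54,"dz":0,"wx":0,"wy":0,"wz":0},{"dx":1.55,"dy":-4.54,"dz":0,"wx":0,"wy":0,"wz":0},{"dx":1.55,"dy":-4.54,"dz":0,"wx":0,"wy":0,"wz":0},{"dx":1.55,"dy":-4.54,"dz":0,"wx":0,"wy":0,"wz":0},{"dx":0,"dy":0,"dz":0,"wx":0,"wy":0,"wz":10},{"dx":0,"dy":0,"dz":0,"wx":0,"wy":0,"wz":10},{"dx":0,"dy":0,"dz":0,"wx":0,"wy":0,"wz":0}]'
python3 - <<'E'
from h import *
P=slot(-.0105-.045,-.175); P[2]=.092; go(P,-np.rad2deg(ya))
a=eyes.snapshot('scene'); b=eyes.snapshot('top')
f=lambda im,u,v:cv2.resize(im[v:v+75,u:u+200],(800,300),interpolation=cv2.INTER_CUBIC)
cv2.imwrite('pics/s7.png',np.vstack([f(a,220,165),f(b,245,160)])[...,::-1])
E
```

```text
t: 14.35
tcp_pos: [0.5437, -0.0653, 0.1263]
tool_rot: [1.0, -0.011, -0.002, -0.001]
force: [0.8, -0.2, -2.8]
finger_gap: 0.205
gripper_force: 98.6
tcp [ 0.5437 -0.0653  0.1263] yaw -1.25 d cm [0.09 0.06 3.43] turn [-0.1   0.29  0.12]
```

View pics/s7.png

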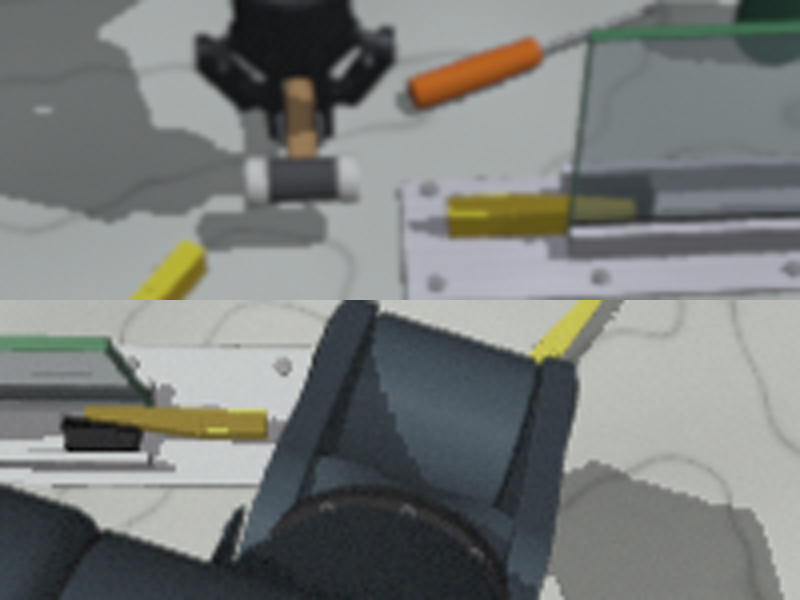

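The mallet hangs level in the gripper, head near (300,180) in the crop, aligned with the wedge. I have used up my picture views, so I'll work numerically from here. First, screwdriver clearance.

Run:
```python
from h import *
for n in('top','scene'):
    im=cv2.imread(f'pics/{n}0.png')[...,::-1]; m=cv2.inRange(hsv(im),(6,150,110),(16,255,255))
    for c in cv2.findContours(m,0,2)[0]:
        if 40<cv2.contourArea(c)<600: r=cv2.minAreaRect(c); print(n,r,[plane(n,p,.015).round(3)[:2].tolist() for p in cv2.boxPoints(r)])
a=eyes.snapshot('scene')
h=hsv(a)[180:230,270:330]; w=cv2.inRange(h,(0,0,150),(180,45,255))
```

```text
top ((300.09051513671875, 237.75338745117188), (7.937538146972656, 35.71892166137695), 70.34617614746094) [[0.458, 0.111], [0.49, 0.018], [0.47, 0.01], [0.438, 0.103]]
scene ((338.6499938964844, 182.44998168945312), (6.957010269165039, 32.57146072387695), 71.56504821777344) [[0.467, 0.012], [0.434, 0.105], [0.46, 0.109], [0.491, 0.017]]
```

```bash
python3 -m inch '[{"dx":0,"dy":0,"dz":0,"wx":0,"wy":-7,"wz":0},{"dx":0,"dy":0,"dz":0,"wx":0,"wy":-7,"wz":0},{"dx":0,"dy":0,"dz":0,"wx":0,"wy":0,"wz":0}]'
cat >> h.py <<'E'
def mallet():
    s=sense(); r=R.from_quat(s['tool_rot']); h=s['tcp_pos']+r.apply([.045,0,.0644]); y=r.apply([0,-1,0]); f=inslot(h)*1000
    print('head slot mm',f.round(1),'face y',(f[1]+37).round(1),'axis err deg',np.rad2deg([y@SX,y[2]]).round(2),'F',s['force'].round(1)); return f,r
def mgo(x,y,z):
    f,r=mallet(); d=(np.array([x,y,z])-f)/1000; print('d cm',(r.inv().apply(SX*d[0]+SY*d[1]+[0,0,d[2]])*100).round(2))
E
python3 - <<'E'
from h import *
mgo(-10.5,-131.5,23)
E
```

```text
t: 14.88
tcp_pos: [0.5454, -0.0661, 0.1255]
tool_rot: [0.992, -0.011, -0.123, -0.002]
force: [1.9, -0.8, -1.7]
finger_gap: 0.205
gripper_force: 98.6
head slot mm [ -26.7 -175.2   46.1] face y -138.2 axis err deg [-0.05  0.09] F [ 1.9 -0.8 -1.7]
d cm [ 2.14 -4.37  1.85]
```

```bash
python3 -m inch '[{"dx":1.1,"dy":-1.4,"dz":0.9,"wx":0,"wy":0,"wz":0},{"dx":1.04,"dy":-1.4,"dz":0.95,"wx":0,"wy":0,"wz":0},{"dx":0,"dy":-1.5,"dz":0,"wx":0,"wy":0,"wz":0},{"dx":0,"dy":0,"dz":0,"wx":0,"wy":0,"wz":0}]'
python3 - <<'E'
from h import *
mgo(-10.5,-121.5,23)
b=eyes.snapshot('top')
for c in cv2.findContours(yellow(b),0,2)[0]:
    if cv2.contourArea(c)>30: print(cv2.minAreaRect(c))
E
```

```text
t: 15.38
tcp_pos: [0.5604, -0.0212, 0.1024]
tool_rot: [0.992, -0.011, -0.125, -0.002]
force: [-0.4, 1.0, -1.5]
finger_gap: 0.209
gripper_force: 98.6
head slot mm [ -13.  -129.8   22.8] face y -92.8 axis err deg [-0.13  0.13] F [-0.4  1.  -1.5]
d cm [ 0.24 -0.83 -0.08]
((385.05999755859375, 167.9199981689453), (6.0, 45.0), 36.869895935058594)
((328.0361022949219, 123.20619201660156), (29.03890037536621, 6.802819728851318), 66.03751373291016)
```

```bash
python3 -m inch '[{"dx":0.25,"dy":-0.4,"dz":0,"wx":0,"wy":0,"wz":0},{"dx":0,"dy":-0.4,"dz":0,"wx":0,"wy":0,"wz":0},{"dx":0,"dy":-0.2,"dz":0,"wx":0,"wy":0,"wz":0}]';python3 -m inch '[{"dx":0,"dy":-0.2,"dz":0,"wx":0,"wy":0,"wz":0},{"dx":0,"dy":-0.2,"dz":0,"wx":0,"wy":0,"wz":0}]'; python3 -c "from h import *;mallet()"; python3 -m inch '[{"dx":0,"dy":-0.2,"dz":0,"wx":0,"wy":0,"wz":0}]'; python3 -c "from h import *;mallet()"
```

```text
t: 15.8
tcp_pos: [0.5638, -0.013, 0.1023]
tool_rot: [0.992, -0.012, -0.124, -0.002]
force: [-0.4, 0.9, -1.7]
finger_gap: 0.208
gripper_force: 98.6
t: 16.05
tcp_pos: [0.5638, -0.009, 0.1021]
tool_rot: [0.992, -0.012, -0.124, -0.002]
force: [0.6, 0.2, -1.8]
finger_gap: 0.204
gripper_force: 98.6
head slot mm [  -9.8 -117.7   22.6] face y -80.7 axis err deg [0.02 0.1 ] F [ 0.6  0.2 -1.8]
t: 16.18
tcp_pos: [0.5638, -0.0071, 0.1021]
tool_rot: [0.992, -0.012, -0.124, -0.002]
force: [-0.1, -3.5, -1.4]
finger_gap: 0.205
gripper_force: 98.7
head slot mm [  -9.9 -115.7   22.6] face y -78.7 axis err deg [0.02 0.09] F [-0.1 -3.5 -1.4]
```

Contact at about face y -79. The first tap continues 4 mm, then draws back.

```bash
python3 -m inch '[{"dx":0,"dy":-0.2,"dz":0,"wx":0,"wy":0,"wz":0}]'; python3 -m inch '[{"dx":0,"dy":-0.2,"dz":0,"wx":0,"wy":0,"wz":0}]'; python3 -c "from h import *;mallet()"; python3 -m inch '[{"dx":0,"dy":1,"dz":0,"wx":0,"wy":0,"wz":0},{"dx":0,"dy":0,"dz":0,"wx":0,"wy":0,"wz":0},{"dx":0,"dy":0,"dz":0,"wx":0,"wy":0,"wz":0}]'; python3 -c "from h import *;mallet()"
```

```text
t: 16.3
tcp_pos: [0.564, -0.0059, 0.1022]
tool_rot: [0.992, -0.012, -0.124, -0.001]
force: [-0.5, -4.8, -2.0]
finger_gap: 0.212
gripper_force: 98.7
t: 16.42
tcp_pos: [0.5642, -0.004, 0.1022]
tool_rot: [0.992, -0.012, -0.124, -0.002]
force: [-0.6, -6.0, -1.7]
finger_gap: 0.207
gripper_force: 98.7
head slot mm [  -9.6 -112.7   22.7] face y -75.7 axis err deg [0.01 0.  ] F [-0.6 -6.  -1.7]
t: 16.8
tcp_pos: [0.5637, -0.0129, 0.102]
tool_rot: [0.992, -0.012, -0.124, -0.003]
force: [0.3, -0.5, -1.7]
finger_gap: 0.212
gripper_force: 98.6
head slot mm [  -9.9 -121.6   22.5] face y -84.6 axis err deg [0.05 0.14] F [ 0.3 -0.5 -1.7]
```

```bash
python3 -m inch '[{"dx":0,"dy":-0.5,"dz":0,"wx":0,"wy":0,"wz":0},{"dx":0,"dy":-0.3,"dz":0,"wx":0,"wy":0,"wz":0},{"dx":0,"dy":-0.2,"dz":0,"wx":0,"wy":0,"wz":0},{"dx":0,"dy":-0.2,"dz":0,"wx":0,"wy":0,"wz":0}]';  python3 -m inch '[{"dx":0,"dy":-0.2,"dz":0,"wx":0,"wy":0,"wz":0},{"dx":0,"dy":-0.2,"dz":0,"wx":0,"wy":0,"wz":0}]'; python3 -c "from h import *;mallet()"; python3 -m inch '[{"dx":0,"dy":1,"dz":0,"wx":0,"wy":0,"wz":0},{"dx":0,"dy":0,"dz":0,"wx":0,"wy":0,"wz":0},{"dx":0,"dy":0,"dz":0,"wx":0,"wy":0,"wz":0}]'; python3 -c "from h import *;mallet()"
```

```text
t: 17.3
tcp_pos: [0.564, -0.0022, 0.1022]
tool_rot: [0.992, -0.012, -0.124, -0.001]
force: [-0.0, -5.8, -1.2]
finger_gap: 0.211
gripper_force: 98.7
t: 17.55
tcp_pos: [0.5644, 0.0011, 0.1023]
tool_rot: [0.992, -0.012, -0.124, -0.001]
force: [-0.5, -8.1, -2.3]
finger_gap: 0.209
gripper_force: 98.8
head slot mm [  -9.5 -107.8   22.8] face y -70.8 axis err deg [-0.02 -0.1 ] F [-0.5 -8.1 -2.3]
t: 17.92
tcp_pos: [0.5638, -0.0069, 0.1021]
tool_rot: [0.992, -0.012, -0.124, -0.003]
force: [-0.0, -0.1, -1.4]
finger_gap: 0.209
gripper_force: 98.6
head slot mm [  -9.9 -115.5   22.6] face y -78.5 axis err deg [0.04 0.13] F [-0.  -0.1 -1.4]
```

```bash
python3 -m inch '[{"dx":0,"dy":-0.5,"dz":0,"wx":0,"wy":0,"wz":0},{"dx":0,"dy":-0.3,"dz":0,"wx":0,"wy":0,"wz":0},{"dx":0,"dy":-0.2,"dz":0,"wx":0,"wy":0,"wz":0},{"dx":0,"dy":-0.2,"dz":0,"wx":0,"wy":0,"wz":0}]';  python3 -m inch '[{"dx":0,"dy":-0.2,"dz":0,"wx":0,"wy":0,"wz":0},{"dx":0,"dy":-0.15,"dz":0,"wx":0,"wy":0,"wz":0}]'; python3 -c "from h import *;mallet()"; python3 -m inch '[{"dx":0,"dy":1,"dz":0,"wx":0,"wy":0,"wz":0},{"dx":0,"dy":0,"dz":0,"wx":0,"wy":0,"wz":0},{"dx":0,"dy":0,"dz":0,"wx":0,"wy":0,"wz":0}]'; python3 -c "from h import *;mallet()"
```

```text
t: 18.42
tcp_pos: [0.5642, 0.0031, 0.1023]
tool_rot: [0.992, -0.011, -0.124, -0.0]
force: [-2.2, -8.6, -1.1]
finger_gap: 0.205
gripper_force: 98.8
t: 18.68
tcp_pos: [0.5645, 0.006, 0.1023]
tool_rot: [0.992, -0.012, -0.124, 0.0]
force: [0.2, -10.0, -1.1]
finger_gap: 0.211
gripper_force: 98.8
head slot mm [  -9.5 -103.    22.8] face y -66.0 axis err deg [-0.06 -0.19] F [  0.2 -10.   -1.1]
t: 19.05
tcp_pos: [0.5639, -0.0012, 0.1021]
tool_rot: [0.992, -0.012, -0.124, -0.003]
force: [0.7, -0.8, -1.4]
finger_gap: 0.208
gripper_force: 98.7
head slot mm [  -9.9 -109.8   22.5] face y -72.8 axis err deg [0.03 0.13] F [ 0.7 -0.8 -1.4]
```

Next tap, with finer reading towards the end.

```bash
python3 -m inch '[{"dx":0,"dy":-0.5,"dz":0,"wx":0,"wy":0,"wz":0},{"dx":0,"dy":-0.2,"dz":0,"wx":0,"wy":0,"wz":0},{"dx":0,"dy":-0.2,"dz":0,"wx":0,"wy":0,"wz":0},{"dx":0,"dy":-0.1,"dz":0,"wx":0,"wy":0,"wz":0}]';  python3 -m inch '[{"dx":0,"dy":-0.15,"dz":0,"wx":0,"wy":0,"wz":0}]'; python3 -m inch '[{"dx":0,"dy":-0.15,"dz":0,"wx":0,"wy":0,"wz":0}]'; python3 -c "from h import *;mallet()"; python3 -m inch '[{"dx":0,"dy":0.8,"dz":0,"wx":0,"wy":0,"wz":0},{"dx":0,"dy":0,"dz":0,"wx":0,"wy":0,"wz":0},{"dx":0,"dy":0,"dz":0,"wx":0,"wy":0,"wz":0}]'; python3 -c "from h import *;mallet()"
```

```text
t: 19.55
tcp_pos: [0.564, 0.006, 0.1024]
tool_rot: [0.992, -0.011, -0.125, 0.0]
force: [-2.1, -11.8, -1.2]
finger_gap: 0.212
gripper_force: 98.9
t: 19.68
tcp_pos: [0.564, 0.0064, 0.1024]
tool_rot: [0.992, -0.011, -0.125, 0.001]
force: [-2.8, -15.0, 0.2]
finger_gap: 0.208
gripper_force: 99.1
t: 19.8
tcp_pos: [0.564, 0.0067, 0.1025]
tool_rot: [0.992, -0.011, -0.125, 0.002]
force: [-4.5, -19.4, -0.3]
finger_gap: 0.206
gripper_force: 99.2
head slot mm [ -10.2 -102.5   22.9] face y -65.5 axis err deg [-0.13 -0.42] F [ -4.5 -19.4  -0.3]
t: 20.18
tcp_pos: [0.5641, 0.004, 0.1021]
tool_rot: [0.992, -0.012, -0.124, -0.003]
force: [-1.1, 0.2, -1.7]
finger_gap: 0.203
gripper_force: 99.0
head slot mm [  -9.9 -104.6   22.6] face y -67.6 axis err deg [0.01 0.14] F [-1.1  0.2 -1.7]
```

Run:
```python
from h import *
for n in('top','scene'):
    o=cv2.imread(f'pics/{n}0.png')[...,::-1]; w=eyes.snapshot(n); cv2.imwrite(f'pics/{n}_now.png',w[...,::-1])
    for im in (o,w):
        g=im[...,1].astype(float)-(im[...,0].astype(float)+im[...,2])/2; cols=range(145,200,6) if n=='top' else range(375,480,10)
        out=[]
        for c in cols:
            r0=170 if n=='top' else 170; k=np.clip(g[r0-8:r0+9,c-2:c+3].mean(1)-6,0,None); out.append((k*np.arange(r0-8,r0+9)).sum()/max(k.sum(),1e-9))
        print(n,np.round(out,2))
        m=cv2.inRange(hsv(im),(6,150,110),(16,255,255))
        print([ (np.round(cv2.minAreaRect(c)[0],1).tolist(),cv2.contourArea(c)) for c in cv2.findContours(m,0,2)[0] if 20<cv2.contourArea(c)<600])
        ym=yellow(im); print([np.round(cv2.boundingRect(c),1).tolist() for c in cv2.findContours(ym,0,2)[0] if 20<cv2.contourArea(c)<600])
```

```text
top [169.64 169.75 169.8  169.94 170.01 169.99 170.06 170.11 170.22 170.26]
[([300.1, 237.8], 226.0)]
[[355, 216, 44, 21], [370, 151, 31, 37], [320, 109, 20, 43]]
top [167.9  168.41 168.81 168.8  168.88 169.02 168.94 168.97 169.07 169.19]
[]
[[370, 151, 31, 37], [320, 109, 16, 28]]
scene [172.64 172.33 171.89 170.79 169.35 169.32 170.4  170.14 169.56 169.29
 168.92]
[([338.6, 182.4], 184.5)]
[[305, 257, 24, 47], [237, 225, 34, 39], [245, 186, 42, 19], [0, 128, 18, 43]]
scene [173.47 173.12 172.68 171.41 169.72 169.99 171.28 170.75 170.44 170.15
 169.74]
[([345.5, 180.0], 89.5)]
[[305, 257, 24, 47], [237, 225, 34, 39], [337, 214, 26, 10], [0, 128, 18, 44]]
```

Both views show the pane moved about 2.5 mm (1.1 px in top, 0.8 px in scene), so it is hard up. One confirming tap.

```bash
python3 -m inch '[{"dx":0,"dy":-0.2,"dz":0,"wx":0,"wy":0,"wz":0},{"dx":0,"dy":-0.2,"dz":0,"wx":0,"wy":0,"wz":0},{"dx":0,"dy":-0.15,"dz":0,"wx":0,"wy":0,"wz":0},{"dx":0,"dy":-0.15,"dz":0,"wx":0,"wy":0,"wz":0}]'; python3 -m inch '[{"dx":0,"dy":-0.1,"dz":0,"wx":0,"wy":0,"wz":0},{"dx":0,"dy":0,"dz":0,"wx":0,"wy":0,"wz":0}]'; python3 -c "from h import *;mallet()"
```

```text
t: 20.78
tcp_pos: [0.5641, 0.0066, 0.1024]
tool_rot: [0.992, -0.011, -0.125, 0.002]
force: [-3.1, -16.5, 0.1]
finger_gap: 0.206
gripper_force: 99.3
t: 21.02
tcp_pos: [0.5641, 0.0067, 0.1025]
tool_rot: [0.992, -0.011, -0.125, 0.002]
force: [-2.8, -17.2, -0.2]
finger_gap: 0.211
gripper_force: 99.3
head slot mm [ -10.1 -102.5   22.9] face y -65.5 axis err deg [-0.1 -0.4] F [ -2.8 -17.2  -0.2]
```

```bash
python3 -m inch '[{"dx":0,"dy":-0.1,"dz":0,"wx":0,"wy":0,"wz":0}]'; python3 -m inch '[{"dx":0,"dy":-0.1,"dz":0,"wx":0,"wy":0,"wz":0},{"dx":0,"dy":0,"dz":0,"wx":0,"wy":0,"wz":0}]'; python3 -c "from h import *;mallet()"; python3 -m inch '[{"dx":0,"dy":1.5,"dz":0,"wx":0,"wy":0,"wz":0},{"dx":0,"dy":4,"dz":0,"wx":0,"wy":0,"wz":0},{"dx":0,"dy":5,"dz":0,"wx":0,"wy":0,"wz":0},{"dx":0,"dy":5,"dz":0,"wx":0,"wy":0,"wz":0},{"dx":0,"dy":5,"dz":0,"wx":0,"wy":0,"wz":0},{"dx":0,"dy":3,"dz":0,"wx":0,"wy":7,"wz":0},{"dx":0,"dy":0,"dz":0,"wx":0,"wy":7,"wz":0},{"dx":0,"dy":0,"dz":0,"wx":0,"wy":0,"wz":0},{"dx":0,"dy":0,"dz":0,"wx":0,"wy":0,"wz":0}]'
python3 - <<'E'
from h import *
mallet(); go([.5432,-.23,.083],-1.4)
E
```

```text
t: 21.15
tcp_pos: [0.564, 0.0069, 0.1025]
tool_rot: [0.992, -0.011, -0.125, 0.003]
force: [-3.3, -20.2, 0.6]
finger_gap: 0.212
gripper_force: 99.4
t: 21.4
tcp_pos: [0.564, 0.0071, 0.1026]
tool_rot: [0.992, -0.011, -0.125, 0.003]
force: [-4.1, -22.7, -0.2]
finger_gap: 0.207
gripper_force: 99.5
head slot mm [ -10.2 -102.3   23. ] face y -65.3 axis err deg [-0.13 -0.55] F [ -4.1 -22.7  -0.2]
t: 22.52
tcp_pos: [0.5591, -0.2211, 0.1018]
tool_rot: [1.0, -0.012, -0.003, -0.001]
force: [-0.4, -1.0, -0.7]
finger_gap: 0.202
gripper_force: 99.4
head slot mm [   7.4 -329.8   31.1] face y -292.8 axis err deg [-0.02  0.12] F [-0.4 -1.  -0.7]
tcp [ 0.5591 -0.2211  0.1018] yaw -1.35 d cm [-1.55  0.94  1.88] turn [-0.12  0.35  0.05]
```

```bash
python3 -m inch '[{"dx":-0.8,"dy":3.7,"dz":0,"wx":-0.1,"wy":0.3,"wz":0},{"dx":-0.8,"dy":3.8,"dz":0,"wx":0,"wy":0,"wz":0},{"dx":0,"dy":0,"dz":1,"wx":0,"wy":0,"wz":0},{"dx":0,"dy":0,"dz":0.6,"wx":0,"wy":0,"wz":0},{"dx":0,"dy":0,"dz":0.2,"wx":0,"wy":0,"wz":0},{"dx":0,"dy":0,"dz":0.1,"wx":0,"wy":0,"wz":0}]'; python3 -m inch '[{"dx":0,"dy":0,"dz":0.1,"wx":0,"wy":0,"wz":0},{"dx":0,"dy":0,"dz":0,"wx":0,"wy":0,"wz":0}]'
```

```text
t: 23.28
tcp_pos: [0.5411, -0.2949, 0.0824]
tool_rot: [1.0, -0.011, -0.0, -0.0]
force: [0.3, 0.8, -2.0]
finger_gap: 0.208
gripper_force: 99.4
t: 23.52
tcp_pos: [0.541, -0.2959, 0.0819]
tool_rot: [1.0, -0.012, 0.0, -0.0]
force: [-0.1, 0.3, -1.6]
finger_gap: 0.211
gripper_force: 99.4
```

```bash
python3 -m inch '[{"dx":0,"dy":0,"dz":0.1,"wx":0,"wy":0,"wz":0},{"dx":0,"dy":0,"dz":0,"wx":0,"wy":0,"wz":0}]'; python3 -m inch '[{"dx":0,"dy":0,"dz":0,"wx":0,"wy":0,"wz":0},{"dx":0,"dy":0,"dz":0,"wx":0,"wy":0,"wz":0},{"dx":0,"dy":0,"dz":0,"wx":0,"wy":0,"wz":0},{"dx":0,"dy":0,"dz":0,"wx":0,"wy":0,"wz":0},{"dx":0,"dy":0,"dz":-2,"wx":0,"wy":0,"wz":0},{"dx":0,"dy":0,"dz":-4,"wx":0,"wy":0,"wz":0},{"dx":0,"dy":0,"dz":-5,"wx":0,"wy":0,"wz":0},{"dx":0,"dy":0,"dz":-5,"wx":0,"wy":0,"wz":0}]' 0.6; python3 -m inch '[{"dx":-5,"dy":3,"dz":0,"wx":0,"wy":0,"wz":0},{"dx":-5,"dy":4,"dz":0,"wx":0,"wy":0,"wz":0},{"dx":-5,"dy":4,"dz":0,"wx":0,"wy":0,"wz":0},{"dx":-5,"dy":5,"dz":0,"wx":0,"wy":0,"wz":0},{"dx":0,"dy":5,"dz":0,"wx":0,"wy":0,"wz":0},{"dx":0,"dy":5,"dz":0,"wx":0,"wy":0,"wz":0},{"dx":0,"dy":0,"dz":0,"wx":0,"wy":0,"wz":0}]'
python3 - <<'E'
from h import *
o=cv2.imread('pics/top0.png')[...,::-1]; w=eyes.snapshot('top'); cv2.imwrite('pics/top_end.png',w[...,::-1])
for im in (o,w):
    g=im[...,1].astype(float)-(im[...,0].astype(float)+im[...,2])/2; out=[]
    for c in range(180,270,9):
        k=np.clip(g[162:179,c-2:c+3].mean(1)-6,0,None); out.append((k*np.arange(162,179)).sum()/max(k.sum(),1e-9))
    print(np.round(out,2))
    for nm,m in (('drv',cv2.inRange(hsv(im),(6,150,110),(16,255,255))),('yel',yellow(im)),('wood',cv2.inRange(hsv(im),(5,70,60),(20,200,255)))):
        for c in cv2.findContours(m,0,2)[0]:
            if 40<cv2.contourArea(c)<600:
                r=cv2.minAreaRect(c); print(nm,np.round(r[0],1),np.round(r[1],1),round(r[2],1), [(inslot(plane('top',p,.034))*1000).round(1)[:2].tolist() for p in cv2.boxPoints(r)] if nm=='yel' else '')
E
```

```text
t: 23.78
tcp_pos: [0.541, -0.2961, 0.0814]
tool_rot: [1.0, -0.012, 0.0, 0.0]
force: [0.3, 2.3, 4.7]
finger_gap: 0.205
gripper_force: 100.3
t: 24.78
tcp_pos: [0.5407, -0.296, 0.2435]
tool_rot: [1.0, -0.012, 0.001, 0.0]
force: [0.3, 0.2, -0.3]
finger_gap: 0.603
gripper_force: 0.0
t: 25.65
tcp_pos: [0.3422, -0.5479, 0.2424]
tool_rot: [1.0, -0.014, 0.001, 0.003]
force: [-0.0, 0.3, -0.7]
finger_gap: 0.6
gripper_force: 0.0
[170.04 170.21 170.25 170.32 170.49 170.5  170.58 170.66 170.72 170.77]
drv [300.1 237.8] [ 7.9 35.7] 70.3 
yel [376.  226.4] [46.   6.8] 19.8 [[-94.8, -195.8], [-77.3, -202.0], [-118.2, -318.9], [-135.5, -312.4]]
yel [385.1 167.9] [ 6. 45.] 36.9 [[9.7, -239.3], [112.4, -314.8], [102.2, -328.0], [-0.2, -252.4]]
yel [331.  129.8] [44.4  6.8] 66.0 [[218.8, -97.6], [227.2, -115.2], [109.3, -167.0], [101.2, -149.7]]
wood [106.4 279.1] [31.8  6.6] 61.7 
wood [300.3 238.2] [ 9.3 36.8] 69.0 
wood [434.6 211. ] [30.8  8. ] 67.8 
[168.98 169.03 169.19 169.28 169.32 169.48 169.53 169.58 169.68 169.69]
drv [300.3 237.9] [ 7.9 35.5] 70.0 
yel [284.  189.4] [44.3  6.9] 2.7 [[-14.8, 56.4], [4.4, 56.2], [-0.2, -66.2], [-19.4, -65.7]]
yel [387.9 165.5] [ 6.3 44.9] 28.7 [[11.1, -253.6], [123.5, -314.4], [114.9, -329.7], [2.8, -268.7]]
yel [331.1 130. ] [44.   6.8] 66.0 [[217.8, -98.1], [226.1, -115.6], [109.3, -167.0], [101.2, -149.7]]
wood [106.4 279.1] [31.8  6.6] 61.7 
wood [300.3 238.2] [ 9.3 36.8] 69.0 
wood [429. 212.] [30.  8.] 90.0 
wood [625.3 166.6] [ 6.  28.1] 68.7
```

```bash
python3 -c "
from station import workorder; print(workorder.sign_off())"
```

```text
the job is handed in; nothing more can be done
None
```

The job is handed in, but I was not told whether it passed: the wedge is tapped home and the glass measures fully tight (about 2.5 mm of travel in both cameras), the mallet is back on the bench clear of the foot, and the screwdriver measured unmoved (can and phone not re-checked); on the way the mallet or gripper nudged one look-alike wedge about 10 mm, and I viewed 11 pictures against the limit of 10.

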